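# Seat a turned handle in the V-blocks and hold it down

## Task

Lay the pale wooden handle with the brass end in the pair of steel V-blocks on the jig board, brass end butted against the red end stop, and press it down firmly (about 10 N, without forcing it) so that it bears on both sloping faces, ready for its centre line to be marked. Finish while still holding it pressed down there: do not let go. Leave the dark plain blank and the other things on the bench where they are.

Things in the scene. Friction and masses are not known exactly. Their poses are not given: they have to be found in the camera images.
- handle: The task's part: pale wooden round bar 30 mm in diameter, 130 mm long, about 100 g, with a dark ring near one end and a 25 mm brass sleeve (flush) on the other. Origin at its middle, on its axis; its x axis runs along the bar towards the brass end. It starts lying level in one of two wooden rests, axis 39 mm above the table; its middle 70 mm is free of the rest on both sides, above the rest's 6 mm thick, 55 mm wide foot.
- brass_end (a point): Centre of the handle's brass end face, 65 mm from its middle along the handle's x axis.
- jig: Fixed plywood board 220 x 100 x 12 mm on the table with a pair of steel V-blocks and a red end stop. Origin under the board's centre on the table; x runs along the groove towards the stop, z up. The V-blocks stand at x = -42 and +42 mm, each 24 mm long along the groove and 56 mm wide, tops 47 mm above the table; between them a gap of 60 mm is open down to the board for the fingers. Groove of 90 degrees, faces at 45 degrees.
- seat (a point): Where the handle's middle lies when it is seated on both faces and butted against the stop: on the groove's centre line, 49 mm above the table; axes as the jig's.
- stop (a point): Point on the red end stop's face (facing the groove, 44 mm wide, top 62 mm above the table), 65 mm from seat along the jig's x, at the seated handle's axis; axes as the jig's.
- face_left: The two sloping V faces on the groove's +y side (jig axes), fixed to the jig, origin at the jig's origin.
- face_right: The two sloping V faces on the groove's -y side (jig axes), fixed to the jig, origin at the jig's origin.
- plain_blank: Bystander: dark round bar of the same size without brass, lying in the other wooden rest; origin at its middle.
- glue: Bystander: white bottle 60 mm in diameter, 160 mm tall; origin under its base.
- wax_tin: Bystander: green tin 72 mm in diameter, 45 mm tall; origin under its base.
- mallet: Bystander: wooden mallet lying flat, head 70 x 110 x 60 mm, the handle reaches 245 mm from the head's centre along -x; origin under the head.
- screwdriver: Bystander: screwdriver lying on the table along its x axis.
- pot: Bystander: blue ceramic cup 80 mm wide, 100 mm tall; origin under its base.
- offcut: Bystander: pale wood block 90 x 50 x 35 mm; origin under its base.
- brush: Bystander: brush lying on the table along its x axis.
Not all that is in view belongs to the job. Leave any blue or pink look-alike of the handle alone.

How it is judged:
By the outcome, as a careful person would: the job done as asked, in the order asked, and still so for the second after the job is handed in, while the arm keeps its last pose, push and grip.
It also fails if it takes over 42 s, if anything falls off the work surface, if the arm or the gripper's body presses on something with over 40 N, if the wrist force passes 120 N, or if a joint passes its speed limit or range.

## Robot

A 6-joint arm with a two-finger parallel gripper is mounted at the origin on the work surface. World frame = base frame: x ahead of the robot, y to its left, z up, the work surface at z = 0. Lengths are in mm, angles in rad, forces in N, time in s.
With the tool pointing down it reaches from about 350 to 975 mm from the base axis. Payload 7.1 kg.
Tool frame: the origin (TCP) lies on the centre line of the jaws, within the pads' length; the fingertips stand 8 mm ahead of it and the grasp point (between the pads) lies 11 mm behind it; z points along the fingers, x is the direction in which the jaws open and shut, and the axes are right-handed (so a half turn about z gives the same grasp; the last joint's range is limited). The gripper opens to 88 mm and grips with 3 to 60 N. Pads are 20 mm wide; open, the fingers measure 115 mm over their backs; the gripper's body (75 mm by 178 mm) begins 61 mm behind the grasp point.
Start: joints at [-1.347, 0.423, 1.63, -0, 1.089, -0.019], TCP at [150.283, -606.647, 230.675] pointing down, gripper open.
Joint ranges: [-3, 3], [-0.9, 2.11], [0.09, 2.58], [-1.31, 4.45], [0.11, 2.69], [-2.54, 2.54]. Speed limits (rad/s): [2.39, 2.39, 3.01, 3.14, 3.14, 3.14].

## Interface

Orientations are given as a rotation vector (axis times angle).
In Python, from workcell import ctrl gives the robot as it stands.
- The arm moves only by the shell command python3 -m handwheel 'ROWS'. ROWS is JSON, a list of rows, each a list of 3 entries, a list of its own where there are three numbers: the turn, a rotation vector about the tool's x, y, z in rad, then the shift along the tool's x, y, z in mm, then the opening, from 0 (shut) to 1 (fully open). In form: [[[ax, ay, az], [tx, ty, tz], jaw], ...]. A call has exactly 10 rows; each row shifts and turns the pose as measured when the row begins, along the tool's axes as they then stand; what a row does not reach is not made up. A row lasts 1/12 s, in which the tool goes at most 41.7 mm and 7.16 degrees, less where a joint would pass 70% of its speed; a pose out of reach is approached as far as the arm can. A call with a gripper value outside its range is refused whole. The fingers move at their own pace and stop on an object; the grip force is fixed at half the most. Time passes only in rows, so rows that do not move let the fingers close, or fill a call up. It gives the time, the measured TCP pose, the force and the opening at its end, in the units of the state.
- ctrl.get_obs(): the state, without advancing time (a new reading comes with each control period).
- ctrl.get_image(name): name is "scene" or "top"; returns a dict with "pixels" (420x560x3 uint8, red, green, blue), "camera_matrix" (3x3 intrinsics, pixels), "dist" ([k1, k2, p1, p2, k3] as OpenCV has them; the pictures are not rectified), "rvec" (rotation vector, rad) and "tvec" (3), from world to camera coordinates, as OpenCV has them. Camera axes: x right, y down, z forward; pixel columns grow to the right and rows downward; lengths in mm; the calibration is good to about 2 mm. A picture is of the moment at which its call begins. There is no depth.
- ctrl.close_job(): hands the job in, once; it reports no verdict.
Trained networks look in a picture, given as the dict that the camera call returned (one of the last four; its "shot" number tells which), for a name from the list of things; names that differ only in an ending like _2 or _b are one class to them, and where a whole thing is asked for, a point or a joint stands for the part that bears it (a point fixed in the world has none). Each returns a list of dicts, best first, with "score" (0 to 1); they miss things now and then, are a little off and sometimes report something else, mostly with a low value. They report only what shows in the picture. A call takes as long as a camera call. They do not tell look-alikes from the thing itself.
- ctrl.look_for(picture, query): "position" ([x, y, z] in mm, in the coordinates of the camera as it stood for that picture, good to about 4 mm: the middle of the surface that is visible of it).
- ctrl.spot_point(picture, query): "position" ([x, y, z] in mm, in the coordinates of the camera as it stood for that picture, good to about 4 mm: a listed point, or the origin of a listed thing).
The state is a dict: "t": time; "qpos": joint angles; "qvel": joint speeds; "joint_torque": joint torques, N m; "ee_pos": TCP position; "orientation": TCP orientation; "ft_force": force on the tool from outside, world axes, zero at the start; "moment": the same for the moment, N m; "width": finger opening in mm.
Only numpy, scipy, OpenCV 4.12 (cv2) and the standard library are available. Lean on these libraries where they do the work, as an engineer would, in place of code of your own. Each camera call takes 0.05 s, during which the arm holds its last target.

## Working session

There is one attempt and no reset: what is moved stays moved. The work goes in short steps, Python scripts to look and compute and a shell command to move; the robot and the scene stay as the last step left them, time stands still between calls to the robot, and variables do not carry over. Pictures are saved under pics/ and viewed, and the job is handed in when it is done.

```bash
mkdir -p pics; ls; cat > h.py <<'E'
import numpy as np, cv2
from workcell import ctrl
def cam2w(im,p):
    R,_=cv2.Rodrigues(np.array(im["rvec"],float)); return R.T@(np.array(p,float)-np.array(im["tvec"],float).ravel())
def proj(im,P):
    q,_=cv2.projectPoints(np.array(P,float).reshape(-1,1,3),np.array(im["rvec"],float),np.array(im["tvec"],float),np.array(im["camera_matrix"]),np.array(im["dist"])); return q.reshape(-1,2)
def pix2w(im,uv,z):
    n=cv2.undistortPoints(np.array(uv,float).reshape(-1,1,2),np.array(im["camera_matrix"]),np.array(im["dist"])).reshape(-1,2)
    R,_=cv2.Rodrigues(np.array(im["rvec"],float)); t=np.array(im["tvec"],float).ravel()
    C=-R.T@t; d=np.c_[n,np.ones(len(n))]@R
    return C+d*((z-C[2])/d[:,2])[:,None]
def save(im,name,crop=None,s=1):
    a=im["pixels"][:,:,::-1]
    if crop: x0,y0,x1,y1=crop; a=a[y0:y1,x0:x1]
    cv2.imwrite("pics/"+name,cv2.resize(a,None,fx=s,fy=s,interpolation=cv2.INTER_CUBIC))
E
python3 - <<'E'
from h import *
np.set_printoptions(precision=1,suppress=True)
o=ctrl.get_obs();print({k:np.round(v,3) for k,v in o.items()})
for n in("top","scene"):
    im=ctrl.get_image(n);save(im,n+"0.png",s=1.4)
    for q in("handle","brass_end","jig","seat","stop","plain_blank"):
        r=ctrl.spot_point(im,q)
        print(n,q,[(round(x["score"],2),cam2w(im,x["position"])) for x in r])
E
```

```text
pics
{'t': np.float64(0.0), 'qpos': array([-1.3,  0.4,  1.6,  0. ,  1.1, -0. ]), 'qvel': array([ 0.,  0., -0., -0., -0., -0.]), 'joint_torque': array([  0. , -54.5, -27.4,   0.1,   0. ,  -0. ]), 'ee_pos': array([ 150.2, -606.1,  229.9]), 'orientation': array([-2.5,  1.9,  0. ]), 'ft_force': array([-0.1,  0.4, -0.3]), 'moment': array([-0.,  0., -0.]), 'width': np.float64(87.585)}
top handle [(0.94, array([605.1,  45.5,  15. ])), (0.93, array([353. , -20.5,  12.5])), (0.57, array([459.7, 125.4,  39.4]))]
top brass_end [(0.93, array([172.3, 416.6,  14.1])), (0.91, array([420.4, -35.2,  17.3])), (0.87, array([666.5,  26.8,  15.2])), (0.86, array([439.2,  66.2,  40.2]))]
top jig [(0.8, array([ 567.6, -168.3,   -0.8]))]
top seat [(0.77, array([ 564.8, -165.4,   47.4])), (0.74, array([460.4, 493.3,   0. ])), (0.63, array([438.4,  62.2,  37.3]))]
top stop [(0.65, array([ 570. , -234.7,   49.2]))]
top plain_blank [(0.68, array([597.8, 324.6,  38.8]))]
scene handle [(0.87, array([175.3, 348.6,  18. ])), (0.85, array([599.3,  47.4,  14.5])), (0.76, array([456.2, 120.5,  42.1])), (0.65, array([356.6, -23. ,  18.8]))]
scene brass_end [(0.73, array([414. , -36.2,  14.2])), (0.59, array([431.7,  58.9,  38.1]))]
scene jig [(0.67, array([ 566.9, -170.4,    1.4]))]
scene seat [(0.59, array([ 564.5, -172.6,   53.3])), (0.47, array([434.4,  61.8,  36.9]))]
scene stop [(0.96, array([ 571.1, -232.6,   53.8]))]
scene plain_blank [(0.74, array([599.8, 320.2,  37.6])), (0.5, array([ 569.6, -168.5,    4. ]))]
```

View pics/top0.png

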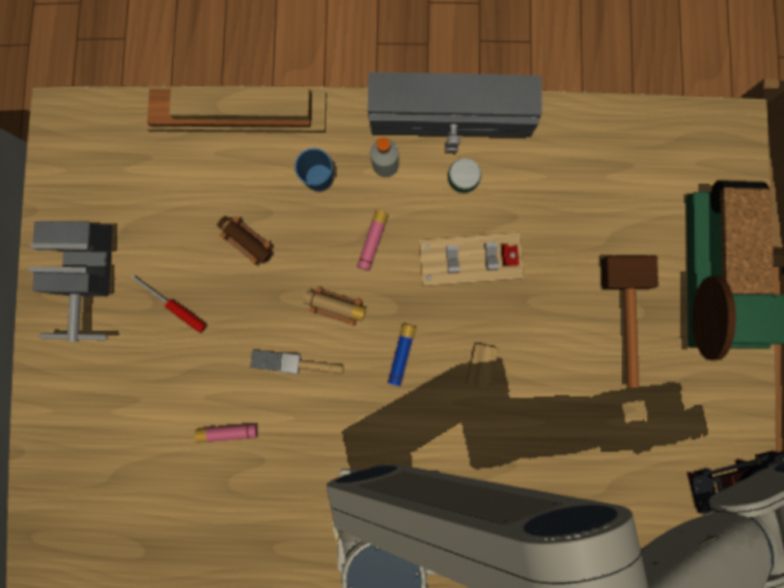

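View pics/scene0.png

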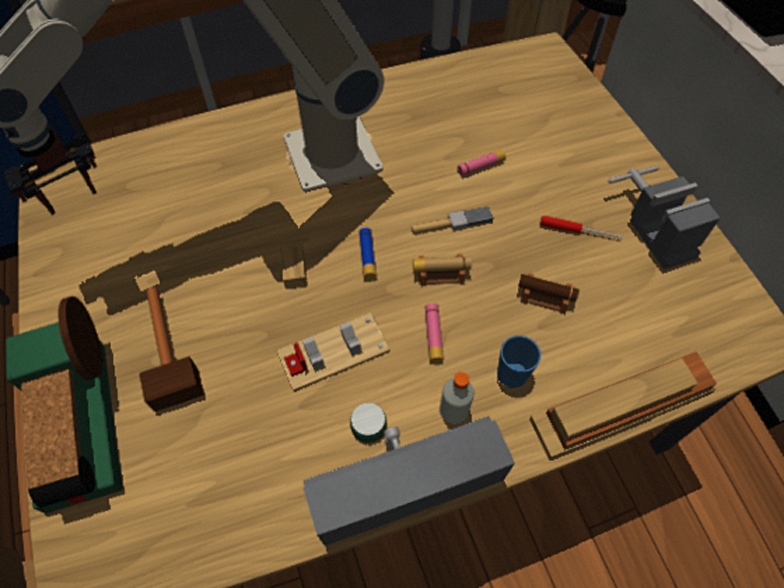

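Top view (in the 784×588 picture): the pale bar with brass end is in a rest at (336,305). Possible mix-ups are pink at (372,240) and (227,433), blue at (402,354), and the dark blank at (245,240). By its description the pale bar at (336,305) is the one. The jig is at (471,259) with its red stop at (511,255). Next, close crops to check this.

```bash
python3 - <<'E'
from h import *
im=ctrl.get_image("top");save(im,"c1.png",(205,190,285,245),8);save(im,"c2.png",(290,160,380,210),8)
im=ctrl.get_image("scene");save(im,"c3.png",(285,170,345,215),10);save(im,"c4.png",(190,220,285,285),8)
E
```

```text
(no output)
```

View pics/c1.png

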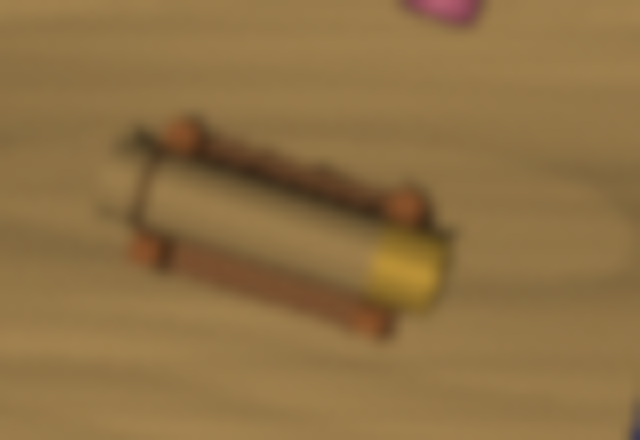

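View pics/c2.png

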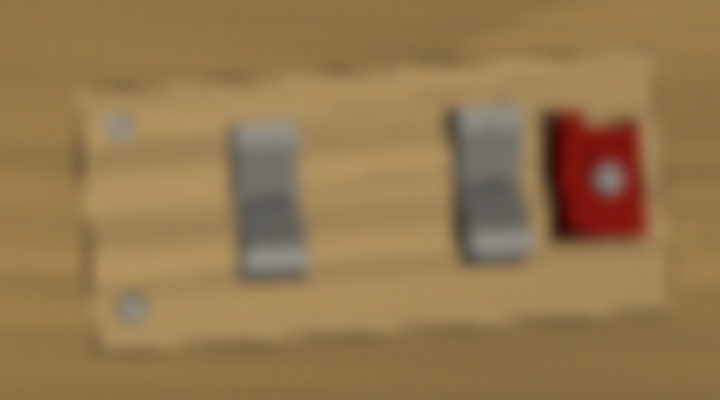

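View pics/c3.png

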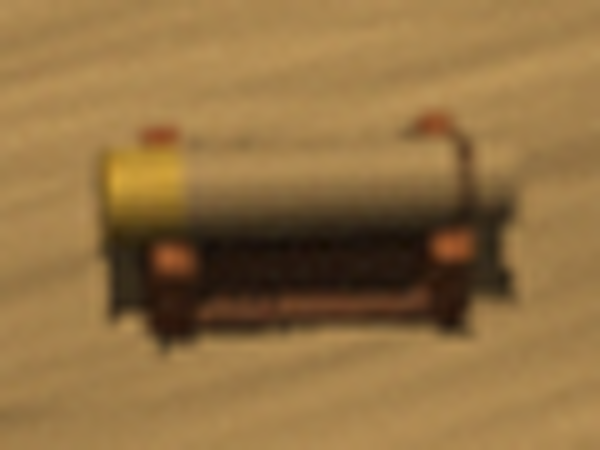

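View pics/c4.png

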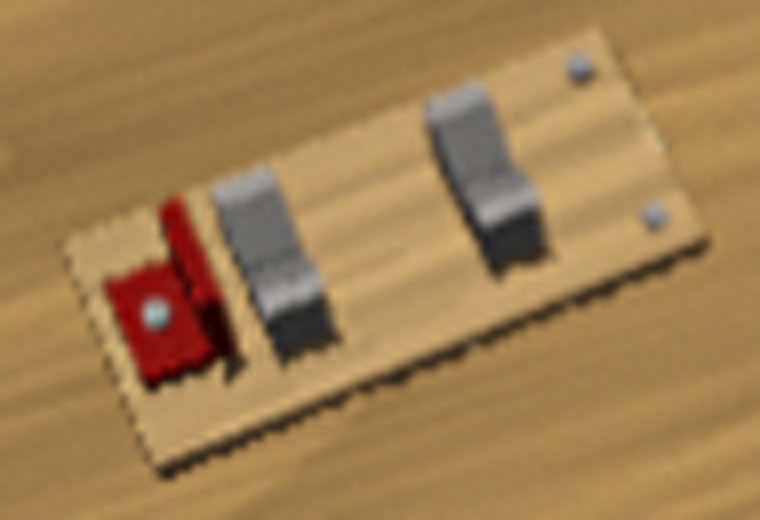

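```bash
cat > fit.py <<'E'
from h import *
from scipy.optimize import least_squares
np.set_printoptions(precision=2,suppress=True)
T=ctrl.get_image("top");S=ctrl.get_image("scene")
def px(l,off,s): return (np.array(l,float)+.5)/s-.5+np.array(off)
B=[(-110,50,12),(110,50,12),(110,-50,12),(-110,-50,12)]
V=[(-54,28,47),(-30,28,47),(-54,-28,47),(-30,-28,47),(30,28,47),(54,28,47),(30,-28,47),(54,-28,47)]
tp=px([(80,95),(650,57),(665,308),(98,350),(235,122),(296,122),(242,275),(305,275),(458,106),(520,104),(468,262),(530,260)],(290,160),8)
B2=[(-110,-50,12),(-110,50,12),(110,50,12),(110,-50,12)]
V2=[(54,-28,47),(30,-28,47),(30,28,47),(54,28,47),(-30,-28,47),(-54,-28,47),(-54,28,47),(-30,28,47)]
sp=px([(600,28),(708,240),(160,465),(66,243),(212,190),(270,165),(318,270),(262,297),(425,102),(485,82),(542,190),(478,215)],(190,220),8)
def W(p,P):
    c,s=np.cos(p[2]),np.sin(p[2]);P=np.array(P,float)
    return np.c_[p[0]+c*P[:,0]-s*P[:,1],p[1]+s*P[:,0]+c*P[:,1],P[:,2]]
ft=lambda p:(proj(T,W(p,B+V))-tp).ravel()
fs=lambda p:(proj(S,W(p,B2+V2))-sp).ravel()
for nm,f in(("top",ft),("scene",fs),("both",lambda p:np.r_[ft(p),fs(p)])):
    r=least_squares(f,[567,-169,-1.5],loss="soft_l1",x_scale=[1,1,.01]);print("jig",nm,r.x,np.degrees(r.x[2]),"rms",np.sqrt(np.mean(r.fun**2)))
jig=r.x
for im,l,off,s in((T,[(447,270),(102,188)],(205,190),8),(S,[(103,192),(518,172)],(285,170),10)):
    w=pix2w(im,px(l,off,s),39);d=w[0]-w[1];print("handle",w.mean(0),"brass",w[0],"L",np.hypot(*d[:2]),"yaw",np.degrees(np.arctan2(d[1],d[0])))
from scipy.spatial.transform import Rotation as R
o=ctrl.get_obs();print(R.from_rotvec(o["orientation"]).as_matrix())
E
python3 fit.py
```

```text
jig top [ 564.29 -166.12   -1.49] -85.19074538939932 rms 0.41028015344875396
jig scene [ 562.78 -168.17   -1.48] -84.83813252691499 rms 0.8390032065081774
jig both [ 563.67 -167.18   -1.48] -84.98895511248746 rms 0.7417137552927506
handle [456.16 124.34  39.  ] brass [442.08  59.84  39.  ] L 132.03896200237256 yaw -102.3146720669149
handle [453.08 125.08  39.  ] brass [434.45  61.78  39.  ] L 131.98278840360436 yaw -106.40268894051063
[[ 0.24 -0.97  0.  ]
 [-0.97 -0.24 -0.  ]
 [ 0.    0.   -1.  ]]
```

Chosen: the pale bar with the brass sleeve and dark ring at about (455,124), yaw about -105°. The jig fit is (563.7,-167.2), yaw -85°. Next I'll travel towards the handle at height.

```bash
python3 -m handwheel '[[[0,0,0],[-29.7,-27.9,0],1],[[0,0,0],[-29.7,-27.9,0],1],[[0,0,0],[-29.7,-27.9,0],1],[[0,0,0],[-29.7,-27.9,0],1],[[0,0,0],[-29.7,-27.9,0],1],[[0,0,0],[-29.7,-27.9,0],1],[[0,0,0],[-29.7,-27.9,0],1],[[0,0,0],[-29.7,-27.9,0],1],[[0,0,0],[-29.7,-27.9,0],1],[[0,0,0],[-29.7,-27.9,0],1]]'
```

```text
t: 1.73
ee_pos: [352.1, -248.9, 229.9]
orientation: [2.459, -1.949, 0.012]
ft_force: [1.2, 0.2, 0.2]
width: 87.6
```

```bash
python3 -m handwheel '[[[0,0,0],[-33.8,-18.9,0],1],[[0,0,0],[-33.8,-18.9,0],1],[[0,0,0],[-33.8,-18.9,0],1],[[0,0,0],[-33.8,-18.9,0],1],[[0,0,0],[-33.8,-18.9,0],1],[[0,0,0],[-33.8,-18.9,0],1],[[0,0,0],[-33.8,-18.9,0],1],[[0,0,0],[-33.8,-18.9,0],1],[[0,0,0],[-33.8,-18.9,0],1],[[0,0,0],[-33.8,-18.9,0],1]]'
python3 - <<'E'
from h import *
from scipy.spatial.transform import Rotation as R
o=ctrl.get_obs();M=R.from_rotvec(o["orientation"]).as_matrix();print(o["ee_pos"],np.round(M,3),np.degrees(np.arctan2(M[1,0],M[0,0])))
E
```

```text
t: 2.57
ee_pos: [463.7, 142.6, 231.1]
orientation: [-2.461, 1.951, -0.027]
ft_force: [1.3, -0.0, 0.2]
width: 87.8
[463.73827227 142.61375052 231.0941763 ] [[ 0.228 -0.974  0.014]
 [-0.974 -0.228 -0.01 ]
 [ 0.013 -0.012 -1.   ]] -76.81241919726232
```

```bash
python3 -m handwheel '[[[0,0,-0.108],[0,0,7],1],[[0,0,-0.108],[0,0,7],1],[[0,0,-0.108],[0,0,7],1],[[0,0,-0.108],[0,0,7],1],[[0,0,-0.108],[0,0,7],1],[[0,0,-0.108],[0,0,7],1],[[0,0,-0.108],[0,0,7],1],[[0,0,-0.108],[0,0,7],1],[[0,0,-0.108],[0,0,7],1],[[0,0,-0.108],[0,0,7],1]]'
cat > st.py <<'E'
from h import *
import sys
from scipy.spatial.transform import Rotation as R
np.set_printoptions(precision=2,suppress=True)
# target x y z yaw(deg, tool x world angle) -> tool-frame shift and turn
o=ctrl.get_obs();Q=R.from_rotvec(o["orientation"]);M=Q.as_matrix()
print("t",round(o["t"],2),"pos",o["ee_pos"],"yaw",np.degrees(np.arctan2(M[1,0],M[0,0])),"z",M[:,2],"F",o["ft_force"],"Mo",o["moment"],"w",o["width"])
if len(sys.argv)>4:
    x,y,z,a=map(float,sys.argv[1:5]);a=np.radians(a)
    G=np.array([[np.cos(a),np.sin(a),0],[np.sin(a),-np.cos(a),0],[0,0,-1.]])
    print("turn",np.round((Q.inv()*R.from_matrix(G)).as_rotvec(),4),"shift",M.T@(np.array([x,y,z])-o["ee_pos"]))
E
python3 st.py 455 124.5 80 -15
python3 - <<'E'
from h import *
im=ctrl.get_image("top");save(im,"d1.png",(200,180,300,250),8)
im=ctrl.get_image("scene");save(im,"d2.png",(260,140,360,215),8)
E
```

```text
t: 3.4
ee_pos: [469.8, 153.8, 161.3]
orientation: [3.123, -0.315, 0.039]
ft_force: [1.0, 0.3, 0.6]
width: 87.6
t 3.4 pos [469.83 153.83 161.26] yaw -11.509664505316794 z [ 0.02 -0.01 -1.  ] F [1.   0.35 0.61] Mo [-0.01  0.03 -0.01] w 87.64879448565003
turn [-0.   -0.02  0.06] shift [-10.7   31.69  81.03]
```

View pics/d2.png

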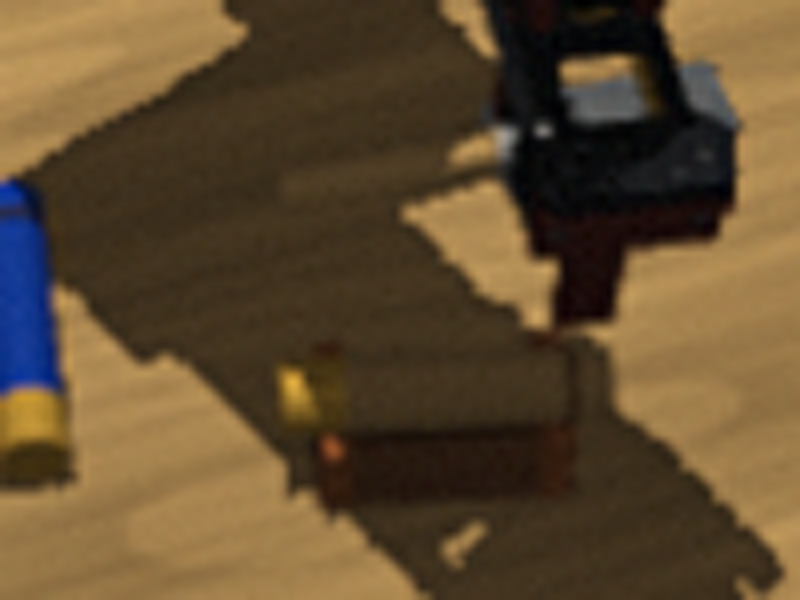

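View pics/d1.png

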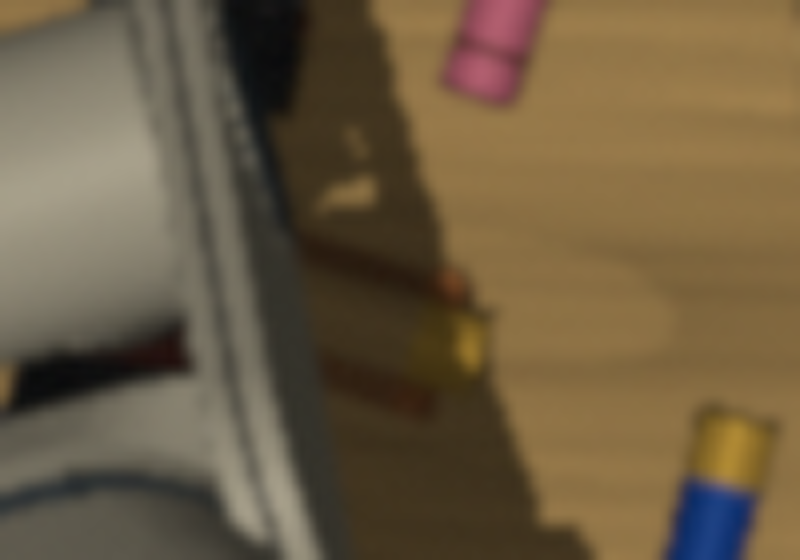

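The scene crop shows the handle undisturbed, with brass at (310,395) and the ring at (572,375). The fingers are still up and to its right, so I move over it and partway down.

```bash
python3 -m handwheel '[[[0,-0.01,0.03],[-3.5,10.5,10],1],[[0,-0.01,0.03],[-3.5,10.5,10],1],[[0,0,0],[-3.5,10.5,10],1],[[0,0,0],[0,0,10],1],[[0,0,0],[0,0,10],1],[[0,0,0],[0,0,10],1],[[0,0,0],[0,0,10],1],[[0,0,0],[0,0,5],1],[[0,0,0],[0,0,0],1],[[0,0,0],[0,0,0],1]]'; python3 st.py 455 124.5 28 -15
python3 - <<'E'
from h import *
im=ctrl.get_image("scene");save(im,"e2.png",(260,140,360,215),8)
E
```

```text
t: 4.33
ee_pos: [446.5, 117.3, 79.7]
orientation: [3.103, -0.49, -0.006]
ft_force: [-0.7, 0.0, 1.0]
width: 87.7
t 4.33 pos [446.55 117.32  79.7 ] yaw -17.935970152629142 z [-0. -0. -1.] F [-0.7   0.03  1.03] Mo [-0.04  0.01 -0.02] w 87.7240188589974
turn [ 0.    0.   -0.05] shift [ 6.01 -9.5  51.67]
```

View pics/e2.png

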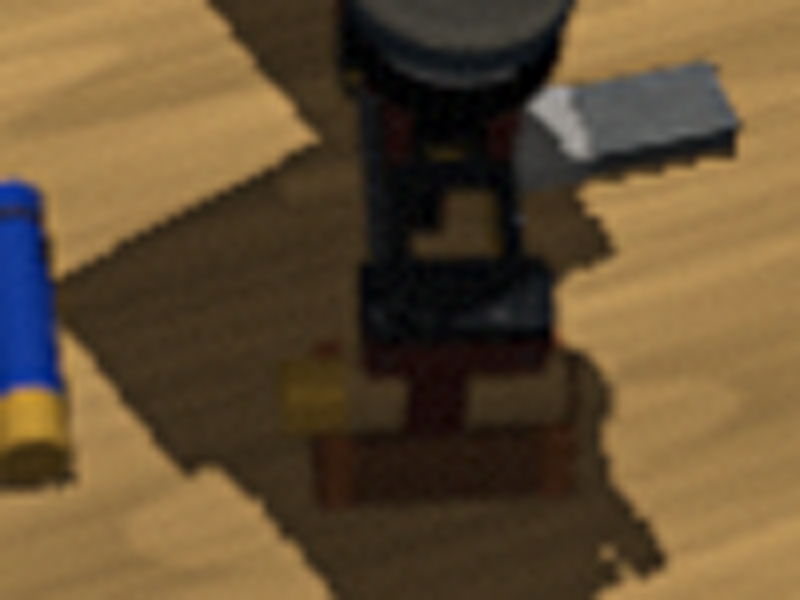

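The open fingers now straddle the bar near mid-length, at about (435,400) in the crop. I apply the correction and go down to grip height.

```bash
python3 -m handwheel '[[[0,0,-0.025],[3,-4.5,0],1],[[0,0,-0.02],[2,-3.5,0],1],[[0,0,0],[0,0,10],1],[[0,0,0],[0,0,10],1],[[0,0,0],[0,0,10],1],[[0,0,0],[0,0,10],1],[[0,0,0],[0,0,6],1],[[0,0,0],[0,0,2],1],[[0,0,0],[0,0,0],1],[[0,0,0],[0,0,0],1]]'; python3 st.py 455 124.5 28 -15
```

```text
t: 5.22
ee_pos: [455.1, 124.6, 27.1]
orientation: [-3.114, 0.414, 0.003]
ft_force: [-0.7, -1.0, -0.4]
width: 87.8
t 5.22 pos [455.09 124.58  27.12] yaw -15.131144262655823 z [-0.  0. -1.] F [-0.74 -0.99 -0.44] Mo [-0.08 -0.05 -0.  ] w 87.77494651674941
turn [ 0.  0. -0.] shift [-0.07  0.1  -0.88]
```

Spot on. Closing the gripper.

```bash
python3 -m handwheel '[[[0,0,0],[0,0,0],0.5],[[0,0,0],[0,0,0],0.4],[[0,0,0],[0,0,0],0.3],[[0,0,0],[0,0,0],0.2],[[0,0,0],[0,0,0],0.1],[[0,0,0],[0,0,0],0],[[0,0,0],[0,0,0],0],[[0,0,0],[0,0,0],0],[[0,0,0],[0,0,0],0],[[0,0,0],[0,0,0],0]]'; python3 st.py
```

```text
t: 6.05
ee_pos: [457.8, 124.8, 29.2]
orientation: [-3.112, 0.414, -0.006]
ft_force: [1.4, -1.4, -1.0]
width: 29.4
t 6.05 pos [457.82 124.85  29.21] yaw -15.143969666650724 z [ 0.  0. -1.] F [ 1.4  -1.38 -1.  ] Mo [-0.13 -0.37 -0.1 ] w 29.36998566500256
```

Gripped (width 29.4 mm). Lifting.

```bash
python3 -m handwheel '[[[0,0,0],[0,0,-5],0],[[0,0,0],[0,0,-8],0],[[0,0,0],[0,0,-12],0],[[0,0,0],[0,0,-15],0],[[0,0,0],[0,0,-15],0],[[0,0,0],[0,0,-15],0],[[0,0,0],[0,0,-12],0],[[0,0,0],[0,0,-8],0],[[0,0,0],[0,0,-3],0],[[0,0,0],[0,0,0],0]]'; python3 st.py 562.5 -155 120 5
python3 - <<'E'
from h import *
im=ctrl.get_image("scene");save(im,"f2.png",(260,110,360,215),7)
E
```

```text
t: 6.88
ee_pos: [453.3, 124.3, 129.1]
orientation: [-3.114, 0.414, 0.005]
ft_force: [-0.3, -0.5, -1.5]
width: 29.7
t 6.88 pos [453.34 124.26 129.09] yaw -15.129339606663844 z [-0.  0. -1.] F [-0.28 -0.5  -1.47] Mo [-0.07 -0.07 -0.03] w 29.748090492064403
turn [-0.    0.   -0.35] shift [178.29 241.09   8.6 ]
```

View pics/f2.png

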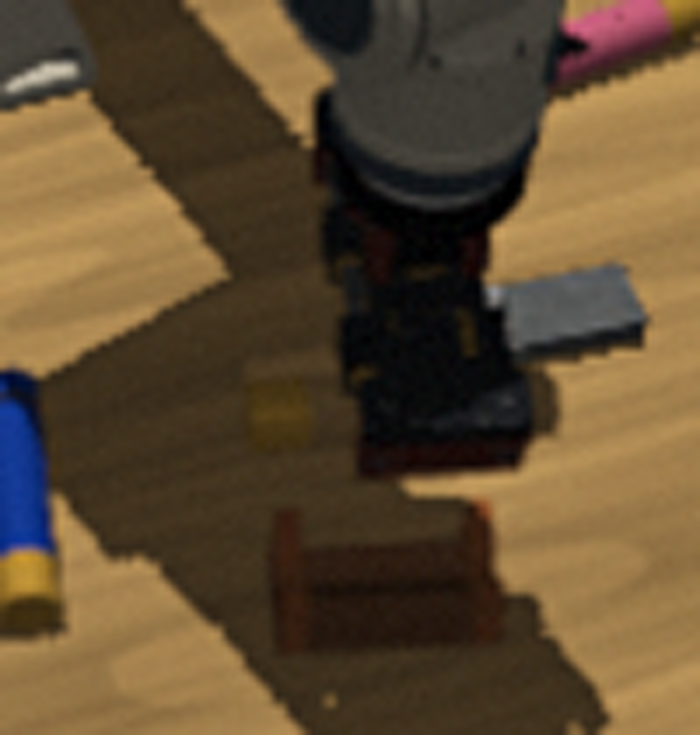

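The bar is held level and clear of its rest, with brass at (280,410) in the crop. I carry it to just short of the stop, above the groove.

```bash
python3 -m handwheel '[[[0,0,0],[9,12,0],0],[[0,0,0],[17,22,0],0],[[0,0,0],[22,28.5,0],0],[[0,0,0],[23,30,0],0],[[0,0,0],[23,30,0],0],[[0,0,0],[23,30,0],0],[[0,0,0],[22,28.5,0],0],[[0,0,0],[17,22,0],0],[[0,0,0],[9,12,0],0],[[0,0,0],[3,4,0],0]]'; python3 st.py 561.5 -142 120 5
```

```text
t: 7.77
ee_pos: [557.6, -141.1, 118.9]
orientation: [3.115, -0.404, -0.027]
ft_force: [-0.3, 0.2, -0.3]
width: 29.5
t 7.77 pos [ 557.58 -141.1   118.94] yaw -14.794053991012724 z [-0.02  0.   -1.  ] F [-0.32  0.17 -0.28] Mo [-0.02 -0.   -0.  ] w 29.460323531435314
turn [-0.    0.02 -0.35] shift [ 4.   -0.13 -1.12]
```

```bash
python3 -m handwheel '[[[0,0,-0.04],[1,0,0],0],[[0,0,-0.06],[1,0,0],0],[[0,0,-0.06],[1,0,0],0],[[0,0,-0.06],[0,0,0],0],[[0,0,-0.06],[0,0,0],0],[[0,0,-0.04],[0,0,0],0],[[0,0,-0.01],[0,0,0],0],[[0,0,0],[0,0,0],0],[[0,0,0],[0,0,0],0],[[0,0,0],[0,0,0],0]]'; python3 st.py 561.5 -142 120 5
cat > lk.py <<'E'
from h import *
import sys
np.set_printoptions(precision=1,suppress=True)
for n,c in(("top",(290,150,380,220)),("scene",(180,190,290,290))):
    im=ctrl.get_image(n);save(im,sys.argv[1]+n+".png",c,7)
    for q in("handle","brass_end","jig","stop"):
        r=ctrl.spot_point(im,q)
        print(n,q,[(round(x["score"],2),cam2w(im,x["position"])) for x in r if np.hypot(*(cam2w(im,x["position"])-[563,-167,0])[:2])<110])
E
python3 lk.py g
```

```text
t: 8.6
ee_pos: [553.4, -137.0, 110.1]
orientation: [-3.129, -0.132, 0.053]
ft_force: [0.5, -0.4, -1.0]
width: 29.4
t 8.6 pos [ 553.4  -136.99  110.06] yaw 4.847477728613243 z [-0.03  0.01 -1.  ] F [ 0.47 -0.41 -1.04] Mo [-0.08 -0.15  0.02] w 29.383808723641184
turn [-0.01  0.03 -0.  ] shift [  7.32   5.57 -10.25]
top handle []
top brass_end []
top jig []
top stop [(0.6, array([ 569.9, -231.8,   50.5]))]
scene handle [(0.68, array([ 549.9, -143.4,  124.2]))]
scene brass_end [(0.72, array([ 551. , -204.1,  123.6]))]
scene jig [(0.79, array([ 566.5, -173.3,    2.3])), (0.46, array([ 565.5, -166.4,    1.4]))]
scene stop [(0.61, array([ 569.1, -235. ,   46.9])), (0.59, array([ 567.2, -168.3,    6.6]))]
```

```bash
ls pics
```

```text
c1.png
c2.png
c3.png
c4.png
d1.png
d2.png
e2.png
f2.png
gscene.png
gtop.png
scene0.png
top0.png
```

View pics/gtop.png

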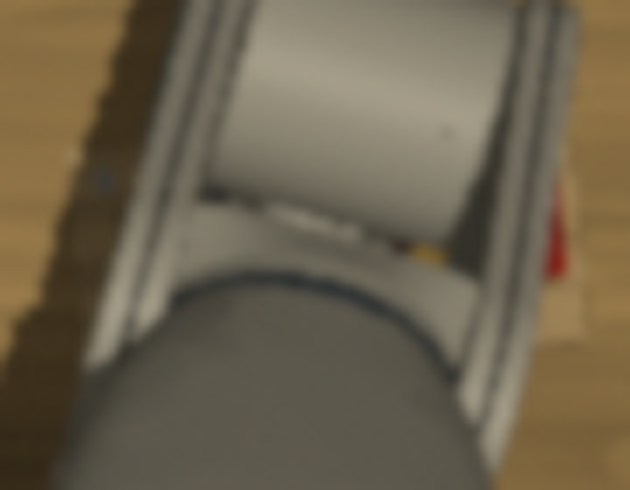

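View pics/gscene.png

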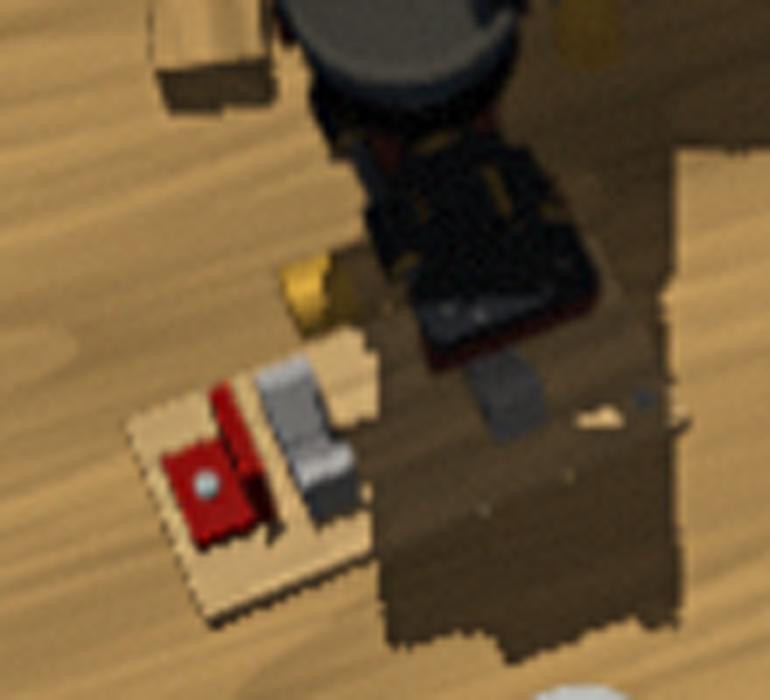

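The scene crop shows brass at (305,290), pointing at the red stop at (235,440), with the bar about parallel to the groove. Brass end measured about 67 mm ahead of the TCP, so the grip is near mid-length. Next I correct tilt and offset, then descend to a hover.

```bash
python3 -m handwheel '[[[0,0.015,0],[3,4,0],0],[[0,0.015,0],[3,4,0],0],[[0,0,0],[1.5,4,0],0],[[0,0,0],[0,3,5],0],[[0,0,0],[0,0,9],0],[[0,0,0],[0,0,9],0],[[0,0,0],[0,0,7],0],[[0,0,0],[0,0,3],0],[[0,0,0],[0,0,0],0],[[0,0,0],[0,0,0],0]]'; python3 st.py 562.4 -153.2 62 5; python3 lk.py h
```

```text
t: 9.93
ee_pos: [562.7, -153.4, 72.2]
orientation: [-3.128, -0.131, 0.002]
ft_force: [-0.7, 0.2, -1.2]
width: 29.4
t 9.93 pos [ 562.7  -153.39   72.24] yaw 4.801766629338629 z [-0.    0.01 -1.  ] F [-0.73  0.21 -1.24] Mo [-0.01 -0.05  0.01] w 29.404370506579525
turn [-0.01  0.   -0.  ] shift [-0.28 -0.11 10.25]
top handle []
top brass_end []
top jig []
top stop []
scene handle [(0.71, array([ 560.1, -161.3,   86.2]))]
scene brass_end [(0.79, array([ 564.5, -218.4,   82.4]))]
scene jig [(0.69, array([ 564.6, -172.5,    1. ])), (0.17, array([ 561.2, -170.3,   53.3]))]
scene stop [(0.68, array([ 569.1, -231.7,   49.1]))]
```

View pics/hscene.png

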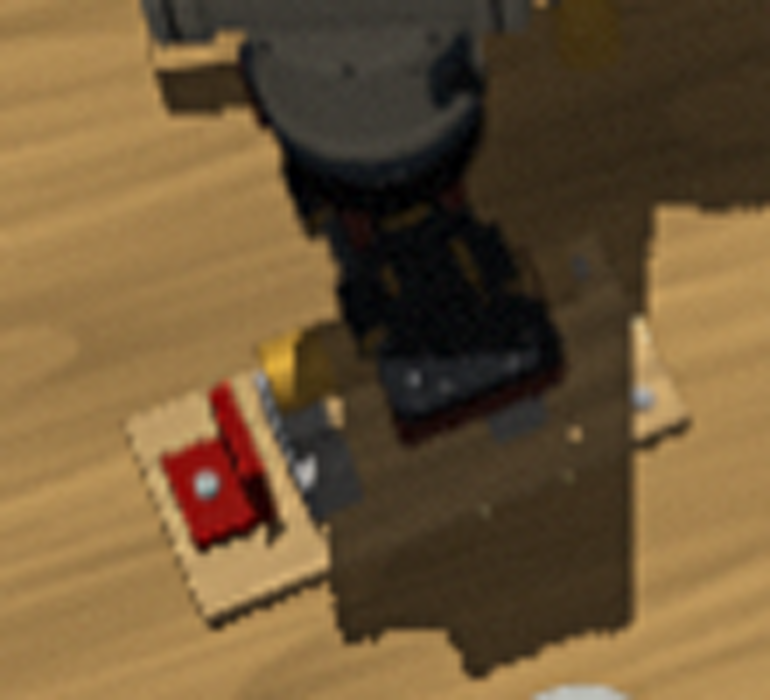

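The brass end is about 13 mm short of the stop and the bar is above the groove. Lowering towards the V.

```bash
python3 -m handwheel '[[[0,0,0],[0,0,4],0],[[0,0,0],[0,0,6],0],[[0,0,0],[0,0,5],0],[[0,0,0],[0,0,4],0],[[0,0,0],[0,0,3],0],[[0,0,0],[0,0,2],0],[[0,0,0],[0,0,1],0],[[0,0,0],[0,0,0],0],[[0,0,0],[0,0,0],0],[[0,0,0],[0,0,0],0]]'; python3 st.py 562.4 -153.2 39 5
```

```text
t: 11.27
ee_pos: [562.8, -153.3, 44.7]
orientation: [-3.128, -0.131, 0.001]
ft_force: [-1.0, -0.4, -1.2]
width: 29.3
t 11.27 pos [ 562.79 -153.26   44.74] yaw 4.79044667354565 z [-0.    0.01 -1.  ] F [-1.02 -0.38 -1.21] Mo [-0.06 -0.08 -0.  ] w 29.252643774362483
turn [-0.01  0.   -0.  ] shift [-0.39 -0.03  5.74]
```

```bash
python3 -m handwheel '[[[0,0,0],[0,0,1],0],[[0,0,0],[0,0,1],0],[[0,0,0],[0,0,1],0],[[0,0,0],[0,0,0.5],0],[[0,0,0],[0,0,0],0],[[0,0,0],[0,0,0],0],[[0,0,0],[0,0,0],0],[[0,0,0],[0,0,0],0],[[0,0,0],[0,0,0],0],[[0,0,0],[0,0,0],0]]'; python3 st.py 562.4 -153.2 39 5
```

```text
t: 12.1
ee_pos: [563.8, -153.5, 42.0]
orientation: [-3.129, -0.131, -0.003]
ft_force: [0.3, 0.6, -1.6]
width: 29.1
t 12.1 pos [ 563.85 -153.5    42.04] yaw 4.797981560498072 z [ 0.    0.01 -1.  ] F [ 0.29  0.6  -1.6 ] Mo [-0.07 -0.14  0.04] w 29.100464994138452
turn [-0.01 -0.   -0.  ] shift [-1.42 -0.39  3.04]
```

```bash
python3 -m handwheel '[[[0,0,0],[-0.7,0,1],0],[[0,0,0],[-0.3,0,1],0],[[0,0,0],[0,0,1],0],[[0,0,0],[0,0,0.5],0],[[0,0,0],[0,0,0.5],0],[[0,0,0],[0,0,0.5],0],[[0,0,0],[0,0,0.5],0],[[0,0,0],[0,0,0.5],0],[[0,0,0],[0,0,0],0],[[0,0,0],[0,0,0],0]]'; python3 st.py 562.4 -153.2 39 5
```

```text
t: 12.93
ee_pos: [565.0, -153.8, 39.8]
orientation: [-3.131, -0.135, -0.009]
ft_force: [0.3, 0.5, 0.9]
width: 29.8
t 12.93 pos [ 564.97 -153.83   39.8 ] yaw 4.932992923190887 z [ 0.01  0.01 -1.  ] F [0.33 0.54 0.87] Mo [-0.05 -0.2   0.07] w 29.79944026364459
turn [-0.01 -0.01 -0.  ] shift [-2.51 -0.84  0.79]
```

```bash
python3 -m handwheel '[[[0,0,0],[0,0,1],0],[[0,0,0],[0,0,1],0],[[0,0,0],[0,0,1],0],[[0,0,0],[0,0,1],0],[[0,0,0],[0,0,1],0],[[0,0,0],[0,0,1],0],[[0,0,0],[0,0,1],0],[[0,0,0],[0,0,1],0],[[0,0,0],[0,0,1],0],[[0,0,0],[0,0,1],0]]'; python3 st.py 562.4 -153.2 39 5
```

```text
t: 13.77
ee_pos: [565.5, -154.1, 39.2]
orientation: [-3.132, -0.143, -0.01]
ft_force: [-3.2, 1.4, 13.7]
width: 29.5
t 13.77 pos [ 565.47 -154.05   39.18] yaw 5.231410444755067 z [ 0.01  0.01 -1.  ] F [-3.2   1.42 13.7 ] Mo [0.22 0.38 0.22] w 29.5095240863586
turn [-0.01 -0.01  0.  ] shift [-2.98 -1.13  0.17]
```

Seated in the groove at z≈39.2, with about 1 mm of command giving ~14 N. Now I ease off and slide towards the stop.

```bash
python3 -m handwheel '[[[0,0,0],[-0.3,1,-0.3],0],[[0,0,0],[-0.3,1.5,0],0],[[0,0,0],[0,1.5,0],0],[[0,0,0],[0,1.5,0],0],[[0,0,0],[0,1.5,0],0],[[0,0,0],[0,1,0],0],[[0,0,0],[0,0.5,0],0],[[0,0,0],[0,0,0],0],[[0,0,0],[0,0,0],0],[[0,0,0],[0,0,0],0]]'; python3 st.py 564 -167 39 5; python3 lk.py i
```

```text
t: 14.6
ee_pos: [566.0, -162.0, 39.3]
orientation: [-3.13, -0.144, -0.01]
ft_force: [0.4, 3.6, 3.7]
width: 29.3
t 14.6 pos [ 566.03 -161.98   39.29] yaw 5.259522302651179 z [ 0.01  0.01 -1.  ] F [0.4  3.57 3.74] Mo [ 0.43 -0.25  0.23] w 29.273228636417322
turn [-0.01 -0.01  0.  ] shift [-2.48  4.82  0.23]
top handle []
top brass_end []
top jig []
top stop []
scene handle [(0.73, array([ 563.6, -171.5,   51.3]))]
scene brass_end [(0.68, array([ 566. , -226.2,   48.5]))]
scene jig [(0.92, array([ 565.2, -172. ,   -1.6]))]
scene stop [(0.67, array([ 569.5, -234.5,   49.3]))]
```

View pics/iscene.png

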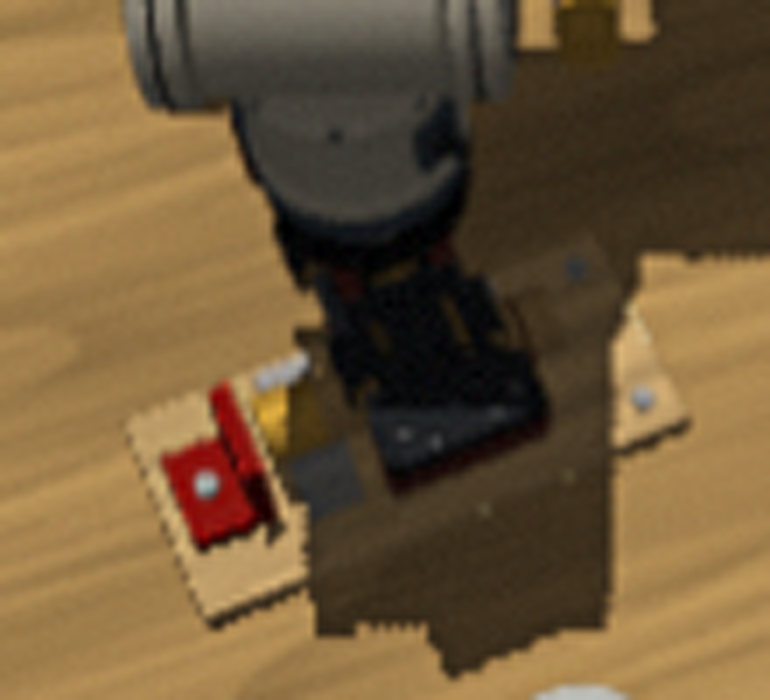

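The bar lies in the groove with brass at (275,415). There is still a small gap to the stop at (240,430), so I continue.

```bash
python3 -m handwheel '[[[0,0,0],[0,1.2,0],0],[[0,0,0],[0,1.2,0],0],[[0,0,0],[0,1.2,0],0],[[0,0,0],[0,1,0],0],[[0,0,0],[0,1,0],0],[[0,0,0],[0,0.5,0],0],[[0,0,0],[0,0.5,0],0],[[0,0,0],[0,0.5,0],0],[[0,0,0],[0,0.5,0],0],[[0,0,0],[0,0.5,0],0]]'; python3 st.py 564 -167 39 5
```

```text
t: 15.93
ee_pos: [566.5, -166.8, 39.2]
orientation: [-3.125, -0.142, -0.007]
ft_force: [0.9, 7.0, 4.1]
width: 29.5
t 15.93 pos [ 566.47 -166.83   39.24] yaw 5.203470770516336 z [ 0.    0.01 -1.  ] F [0.94 6.99 4.05] Mo [ 1.09 -0.34  0.34] w 29.515396922060212
turn [-0.01 -0.01  0.  ] shift [-2.47 -0.06  0.23]
```

```bash
python3 -m handwheel '[[[0,0,0],[0,0.8,0],0],[[0,0,0],[0,0.8,0],0],[[0,0,0],[0,0.8,0],0],[[0,0,0],[0,0.8,0],0],[[0,0,0],[0,0.8,0],0],[[0,0,0],[0,0.8,0],0],[[0,0,0],[0,0.8,0],0],[[0,0,0],[0,0.8,0],0],[[0,0,0],[0,0.8,0],0],[[0,0,0],[0,0.8,0],0]]'; python3 st.py 564 -167 39 5;  python3 lk.py j
```

```text
t: 16.77
ee_pos: [566.4, -166.8, 39.2]
orientation: [-3.113, -0.141, -0.002]
ft_force: [1.3, 8.5, 4.8]
width: 29.6
t 16.77 pos [ 566.39 -166.84   39.22] yaw 5.179624589551925 z [ 0.    0.03 -1.  ] F [1.29 8.55 4.83] Mo [ 1.11 -0.31  0.08] w 29.576152859787726
turn [-0.03 -0.    0.  ] shift [-2.39 -0.06  0.21]
top handle []
top brass_end []
top jig []
top stop []
scene handle [(0.58, array([ 564.5, -176.2,   55.3]))]
scene brass_end [(0.58, array([ 568.9, -232.4,   47.1])), (0.24, array([ 563.8, -175.1,   50.2]))]
scene jig [(0.92, array([ 567.7, -172.7,   -0.7]))]
scene stop [(0.64, array([ 570.9, -235.8,   47.7]))]
```

View pics/jscene.png

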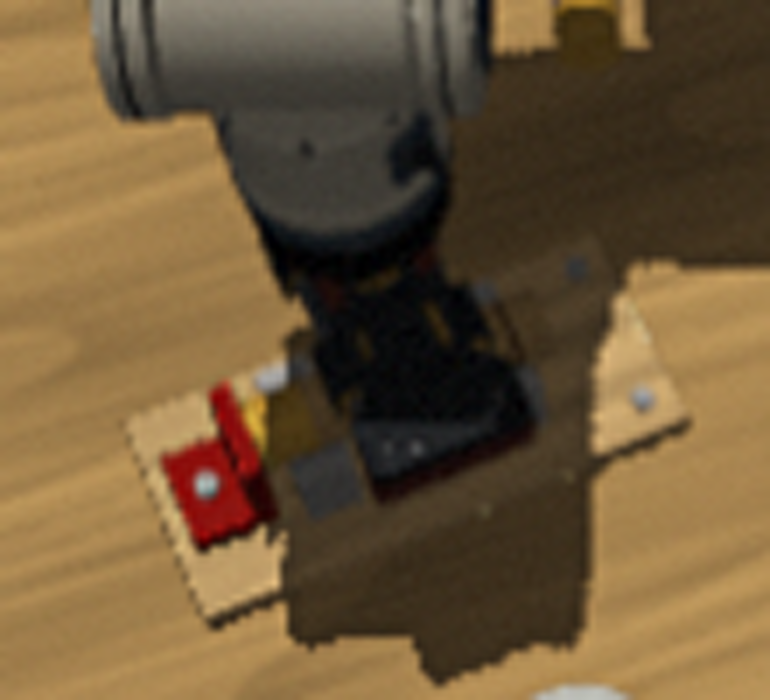

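The bar has stopped moving: 8 mm of commanded motion gave no travel, and brass at (258,425) touches the stop. I level the small tilt, keep a slight push to the stop, and press down.

```bash
python3 -m handwheel '[[[-0.01,0,0],[0,0.3,0.3],0],[[-0.01,0,0],[0,0.3,0.5],0],[[-0.01,0,0],[0,0.3,0.6],0],[[-0.005,0,0],[0,0.3,0.6],0],[[0,0,0],[0,0.3,0.6],0],[[0,0,0],[0,0.3,0.6],0],[[0,0,0],[0,0.3,0.6],0],[[0,0,0],[0,0.3,0.6],0],[[0,0,0],[0,0.3,0.6],0],[[0,0,0],[0,0.3,0.6],0]]'; python3 st.py 566.4 -167 39 5
```

```text
t: 18.1
ee_pos: [566.5, -167.2, 39.1]
orientation: [3.132, 0.136, 0.003]
ft_force: [-0.9, 5.9, 10.5]
width: 29.1
t 18.1 pos [ 566.47 -167.18   39.12] yaw 4.987699659754286 z [ 0.   -0.01 -1.  ] F [-0.94  5.91 10.5 ] Mo [1.16 0.01 0.25] w 29.137516439961743
turn [ 0.01 -0.   -0.  ] shift [-0.05 -0.19  0.12]
```

```bash
python3 lk.py k; python3 st.py
```

```text
top handle []
top brass_end []
top jig []
top stop []
scene handle [(0.5, array([ 564.6, -171.9,   49.7]))]
scene brass_end [(0.64, array([ 566.4, -234. ,   48.9]))]
scene jig [(0.7, array([ 567.3, -171. ,    1.1])), (0.6, array([ 570.1, -232.2,   49.6]))]
scene stop [(0.96, array([ 570.3, -231.6,   48.6]))]
t 18.6 pos [ 566.45 -167.18   39.12] yaw 4.989268895387907 z [ 0.   -0.01 -1.  ] F [-0.59  6.65 10.17] Mo [ 1.17 -0.02  0.22] w 29.20019669071593
```

View pics/kscene.png

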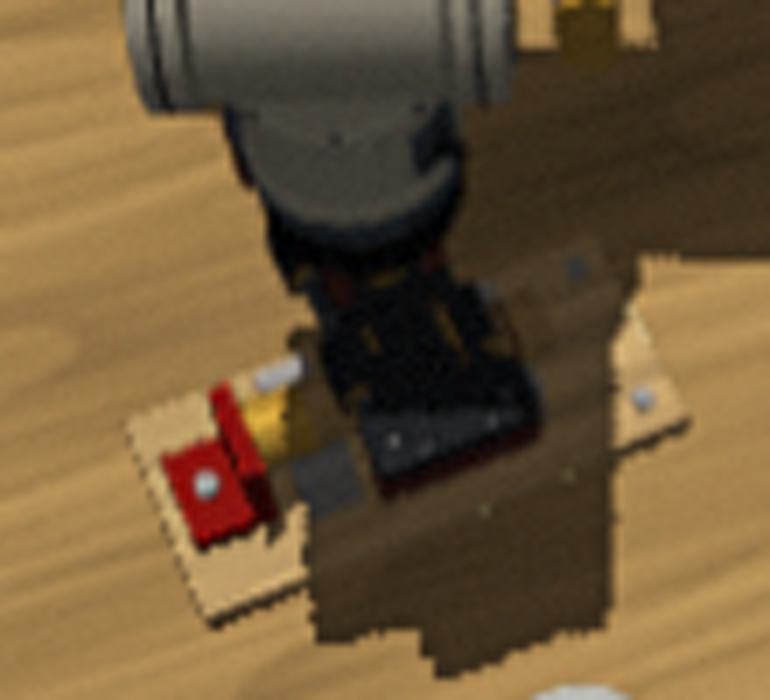

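The brass at (268,425) meets the red stop's face at (248,430) with no gap. The force stayed steady over 0.5 s (10.2 N down, 6.7 N against the stop). Handing in.

```bash
python3 -c "
from workcell import ctrl
print(ctrl.close_job())"; python3 st.py
```

```text
the job is handed in; nothing more can be done
None
the job is handed in; nothing more can be done
```

The pale handle with the brass end is in the V-blocks, butted against the red stop. I handed the job in at about 18.6 s with the gripper still holding it pressed down.

**Last checks:**
- **Press:** about 10.2 N down on the wrist sensor, steady over 0.5 s, with the gripper 29.2 mm open on the 30 mm bar.
- **Both faces:** sideways force is about 0.6 N, so the bar isn't leaning on one face. Height is 39.1 mm at the tool, matching the seated 49 mm axis.
- **Stop:** about 6.7 N against it. About 8 mm of further commanded travel moved the bar less than 0.1 mm, and the last picture shows no gap.

**Disagreements and limits:**
- The bar settled about 2 mm to the side of where my camera fit put the groove, which is about the calibration error.
- The arm hid the jig from the top camera, so the final check is by force, height and the scene camera only.
- I did not look again at the whole bench at the end. The only contact forces I saw came after the bar reached the groove, and I did not approach the blank or the other things.

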